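# Open the glass case and hold its lid up

## Robot

A 6-joint arm with a two-finger parallel gripper is mounted at the origin on the work surface. World frame = base frame: x ahead of the robot, y to its left, z up, the work surface at z = 0. Lengths are in m, angles in rad, forces in N, time in s.
With the tool pointing down it reaches from about 0.4 to 0.925 m from the base axis. Payload 3.4 kg.
Tool frame: the origin (TCP) lies midway between the tips of the shut fingers; the grasp point (between the pads) lies 19 mm behind it; z points along the fingers, y is the direction in which the jaws open and shut (so a half turn about z gives the same grasp; the last joint's range is limited). The gripper opens to 85 mm and grips with 20 to 120 N. Pads are 22 mm wide; open, the fingers measure 114 mm over their backs; the gripper's body (76 mm by 85 mm) begins 54 mm behind the grasp point. The pads swing forward as they close: fully open they stand 13 mm farther back than shut.
Start: joints at [1.248, 0.307, 1.506, -0, 1.328, -0.073], TCP at [0.142, 0.557, 0.231] pointing down, gripper open.
Joint ranges: [-3.12, 3.12], [-1.05, 2.28], [0.14, 2.33], [-1.42, 4.57], [0.1, 2.73], [-2.68, 2.68]. Speed limits (rad/s): [2.57, 2.57, 3.14, 3.14, 3.14, 3.14].

## Interface

Orientations are given as a 3x3 rotation matrix whose columns are the frame's x, y, z axes.
In Python, from bench import readout, cams, ticket, nets gives the robot as it stands.
- The arm moves only by the shell command python3 -m handwheel 'ROWS' [FORCE]. ROWS is JSON, a list of rows, each a list of 3 entries, a list of its own where there are three numbers: the shift along the tool's x, y, z in cm, then the turn about the tool's z in degrees, then the opening, from 0 (shut) to 1 (fully open). A call has exactly 5 rows; each row shifts and turns the commanded pose from where the row before left it, along the tool's axes as they then stand; what a row does not reach is not made up. A row lasts 1/10 s, in which the tool goes at most 50 mm and 8.59 degrees, less where a joint would pass 70% of its speed; a pose out of reach is approached as far as the arm can. A call is refused whole if a number of a shift passes 5 or a number of a turn 8.59, either way. A call with a gripper value outside its range is refused whole. The fingers move at their own pace and stop on an object; FORCE is the grip in N (left out, the last holds). Time passes only in rows, so rows that do not move let the fingers close, or fill a call up. It gives the time, the measured TCP pose, the force and the opening at its end, in the units of the state.
- readout.get_obs(): the state, without advancing time (a new reading comes with each control period).
- cams.read_camera(name): name is "scene" or "top" or "wrist"; returns the picture (480x640x3 uint8, red, green, blue); there is no depth.
- cams.camera_model(name): a dict with "intrinsics" (3x3 intrinsics, pixels), "R" (3x3) and "t" (3): a world point X has camera coordinates R X + t; the wrist camera has in their place "mount" (4x4, takes a point from camera to tool coordinates, whose origin is the TCP and whose axes are the flange's). Camera axes: x right, y down, z forward; pixel columns grow to the right and rows downward; lengths in m; the calibration is good to about 2 mm. A picture is of the moment at which its call begins: read the wrist's pose just before it. camera_model takes no time and is no camera call.
- ticket.job_done(): hands the job in, once; it reports no verdict.
Trained networks look in the newest picture that a camera, given by its name, has taken for a name from the list of things; names that differ only in an ending like _2 or _b are one class to them, and where a whole thing is asked for, a point or a joint stands for the part that bears it (a point fixed in the world has none). Each returns a list of dicts, best first, with "score" (0 to 1); they miss things now and then, are a little off and sometimes report something else, mostly with a low value. They report only what shows in the picture. A call takes as long as a camera call. They do not tell look-alikes from the thing itself.
- nets.cut_out(camera, name): "pixels" (480x640 bool, what is visible of it) and "location" ([row, column] in pixels, amid what is visible of it).
The state is a dict: "clock": time; "joint_positions": joint angles; "joint_vel": joint speeds; "tau": joint torques, N m; "eef_pos": TCP position; "ee_rot": TCP orientation; "ft_force": force on the tool from outside, world axes, zero at the start; "moment": the same for the moment, N m; "grip_width": opening from 0.0 (shut) to 1.0 (fully open).
Only numpy, scipy, OpenCV 4.12 (cv2) and the standard library are available. Lean on these libraries where they do the work, as an engineer would, in place of code of your own. Each camera call takes 0.05 s, during which the arm holds its last target.

## Task

I need to get at the glass in the wooden case, but the scraper is lying on the lid: first put it away in the tool block, slid blade first into the wide slot as far as it goes, and let go of it. Then, without touching the catch yet, tug the lid up by its bar to learn whether the catch has hold of it; if it has, slide the catch knob along to free it. Lift the lid by its bar at least half way up (45 degrees) and finish while still holding it there, since it falls shut by itself; leave everything else on the table where it is.

Things in the scene. Friction and masses are not known exactly. Their poses are not given: they have to be found in the camera images.
- case: Fixed wooden case, 250 (x) x 260 (y) x 85 mm high, left or right of the table's middle. Origin: centre of its underside; x points from the catch side (near the robot) to the hinge side. A fixed ledge 50 mm deep along its -x side, top at 85 mm, carries the catch; the lid (200 x 260 x 8 mm, top at 93.5 mm) covers the rest, hinged on the +x rim: its -x edge swings up and away.
- lid (a joint): Lid angle, rad: 0 shut, grows as it opens, stop at 1.3. Lid 0.4 kg; it falls shut when let go. If the catch has hold of it, it rattles up only 0.05 to 0.07 rad (9 to 12 mm at the bar) and stops hard; if not, it swings freely. Which of the two cannot be seen.
- bar (a point): Centre of the lid's pull: round steel bar 12 mm thick, 100 mm long along the case's y, on a leg at each end, centre line 36 mm above the lid top, 30 mm gap under it. 170 mm to -x of the hinge line and 45 mm to +y of the case's middle; moves with the lid. The bar may turn between the fingers.
- hinge (a point): Midpoint of the lid's hinge line, which runs along the case's y axis; 125 mm to +x of the case's origin and 85.5 mm above the table. With the lid shut the bar's centre line is 44 mm above this line.
- knob_top (a point): Centre of the top of the catch knob: an upright steel cylinder 18 mm across and 26 mm tall on a short stem, standing on the ledge, top 31 mm above the ledge; 50 mm to -y of the case's middle and 100 mm to -x.
- bolt (a joint): Catch knob position, m: near 0 as found, 0.03 at the other end. It slides towards the case's -y (away from the bar), needs about 3 N and stays where it is left. From about 0.02 on the lid is free. It stands near 0 whether or not the lid is caught: the bolt under it sometimes misses the lid's strike.
- scraper: Loose flat scraper, 180 mm, 0.15 kg, lying on the lid between bar and hinge, about along the case's y, blade to +y. Wooden handle 110 x 24 x 20 mm; steel blade 60 mm wide, 3 thick, standing 70 out of the handle's front, its middle plane 10 mm above the handle's underside. Origin: centre of the handle's underside; x towards the blade, z up. Centre of mass 20 mm ahead of the origin.
- blade_end (a point): Middle of the scraper blade's front edge, 125 mm ahead of the scraper's origin and 10 mm up; axes as the scraper's.
- rack: Fixed dark wooden tool block, 90 (x) x 141 (y) x 40 mm high, with two level slots side by side, open in its -x face (towards the robot), 78 mm deep, 4 to 16 mm above the table: a wide one, 70 mm (also open above by a 30 mm gap between its lips), and on its -y side a narrow one, 35 mm, not used. Origin: on the table, 30 mm in front of the wide slot's mouth; x points into the slots. Spans y = -94 to +47 mm.
- slot (a point): Centre of the mouth of the wide slot, 10 mm above the table; x points into the slot, y along its width, z up. With the scraper's handle flat on the table its blade is level with the slot's middle; fully home, the handle's front meets the block and 70 mm of blade is inside.
- ink: Bystander: small black bottle 26 mm across, 75 mm tall, near the middle between case and tool block; origin under its centre.
- jar: Bystander: squat glass jar 50 mm across, 50 mm tall; origin under its centre.
- cup: Bystander: clear cup 64 mm across, 70 mm tall; origin under its centre.
- block: Bystander: wooden block 60 x 35 x 30 mm; origin under its centre.
- brush: Bystander: brush lying flat; origin under its middle.
- pencil: Bystander: wooden pencil 150 x 8 x 8 mm; origin under its middle.
- pot: Bystander: white pot 56 mm across, 60 mm tall; origin under its centre.
Not all that is in view belongs to the job. What is shaped like the scraper but green is not meant.

How it is judged:
On the way, in this order (a step that is already met when the one before it is completed fails the run):
1. the scraper is home in the wide slot and let go (x of blade_end in the frame of slot above 0.057 m and y of blade_end in the frame of slot between -0.009 and 0.009 m and z of blade_end in the frame of slot between -0.007 and 0.007 m and angle between the x axis of scraper and the x axis of rack, either way round below 0.2 rad and contact force between the fingers and scraper below 0.1 N and linear speed of scraper below 0.03 m/s), for 0.2 s.
2. the lid has been tugged up, with the catch knob still where it was found (value of joint lid above 0.02 rad and value of joint bolt below 0.008 m and contact force between the fingers and lid above 0.3 N), for 0.1 s.
3. the lid is held raised in the fingers (value of joint lid above 0.7 rad and velocity of joint lid between -0.08 and 0.08 rad/s and contact force between the fingers and lid above 0.8 N), for 0.2 s.
At the end, for the whole second after the job is handed in: Fingers hold the lid still at 0.70 rad (40 deg) or more; the scraper lies untouched in the wide slot, 57 mm or more of blade inside, within 9 mm and 0.2 rad of its middle line. The lid was tugged over 0.02 rad after that, with the knob under 8 mm from its closed end (all of step 1 and all of step 3); the arm keeps its last pose, push and grip.
It fails at once if a bystander was moved more than 30 mm (distance of any of ink, jar, cup, block, brush, pencil, pot from where it was at the start of the episode above 0.03 m).
It fails at once if the lid was raised before the scraper was taken off it (value of joint lid above 0.12 rad and contact force between scraper and lid above 0.1 N).
It also fails if it takes over 72 s, if anything falls off the work surface, if the arm or the gripper's body presses on something with over 40 N, if the wrist force passes 120 N, or if a joint passes its speed limit or range.

## Working session

There is one attempt and no reset: what is moved stays moved. The work goes in short steps, Python scripts to look and compute and a shell command to move; the robot and the scene stay as the last step left them, time stands still between calls to the robot, and variables do not carry over. Pictures are saved under pics/ and viewed, and the job is handed in when it is done.

```bash
ls; mkdir -p pics
python3 - <<'E'
from bench import readout,cams
import cv2
o=readout.get_obs()
for k,v in o.items(): print(k,v)
for n in ["scene","top","wrist"]:
    im=cams.read_camera(n); cv2.imwrite(f"pics/{n}0.png",im[:,:,::-1]); print(n,cams.camera_model(n))
E
```

```text
pics
clock 0.0
joint_positions [ 1.24848472e+00  3.07585542e-01  1.50764854e+00  3.17837093e-05
  1.32838863e+00 -7.34726283e-02]
joint_vel [-4.04630213e-05  8.20582073e-05 -1.71739011e-03 -7.66855537e-04
  1.98682947e-03  1.07947303e-03]
tau [ 1.80361978e-03 -4.57567191e+01 -2.51918077e+01  4.62815078e-04
  1.28267531e-02 -1.92157735e-06]
eef_pos [0.14139221 0.55664474 0.23038322]
ee_rot [[-9.69197063e-01  2.46285610e-01 -6.72305010e-04]
 [ 2.46286462e-01  9.69195186e-01 -1.91574300e-03]
 [ 1.79774847e-04 -2.02231211e-03 -9.99997939e-01]]
ft_force [-0.36660497  0.43329121  0.63727994]
moment [ 0.04947445  0.04941488 -0.02401306]
grip_width 0.9997697421061192
scene {'intrinsics': array([[473.43404894,   0.        , 318.96497139],
       [  0.        , 473.43404894, 242.41230562],
       [  0.        ,   0.        ,   1.        ]]), 'R': array([[-3.64325761e-01,  9.31271462e-01, -4.50346761e-04],
       [ 5.28937699e-01,  2.06529392e-01, -8.23146719e-01],
       [-7.66480039e-01, -3.00131760e-01, -5.67828562e-01]]), 't': array([ 0.21075202, -0.18617705,  1.57985035])}
top {'intrinsics
[... 188 characters left out ...]
9978753,  0.0057373 ],
       [-0.99745759, -0.02014435, -0.06835619],
       [ 0.06845724, -0.00436939, -0.99764448]]), 't': array([-0.04724501,  0.5299934 ,  1.51712625])}
wrist {'intrinsics': array([[377.03894648,   0.        , 317.0669999 ],
       [  0.        , 377.03894648, 245.05294709],
       [  0.        ,   0.        ,   1.        ]]), 'mount': array([[ 1.96891176e-04, -9.48432189e-01, -3.16980037e-01,
         8.09179374e-02],
       [ 9.99999140e-01, -2.24387824e-04,  1.29253453e-03,
        -3.36938620e-04],
       [-1.29700781e-03, -3.16980019e-01,  9.48431329e-01,
        -1.42686512e-01],
       [ 0.00000000e+00,  0.00000000e+00,  0.00000000e+00,
         1.00000000e+00]])}
```

View pics/top0.png

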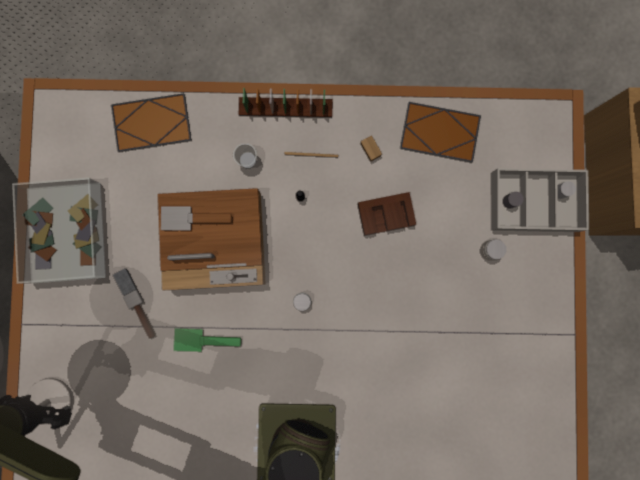

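View pics/scene0.png

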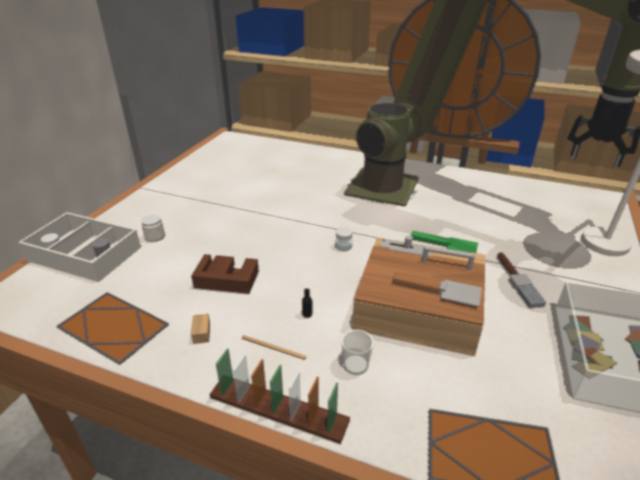

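View pics/wrist0.png

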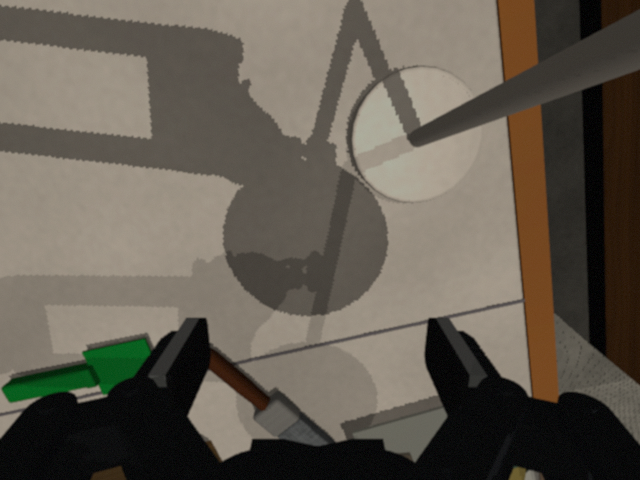

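The top picture shows the case at columns 158–265, rows 188–290. The scraper is on the lid near (195,218), the bar near (190,257) and the knob near (235,277). The rack is near (387,214). I'll zoom in on these.

```bash
cat > h.py <<'E'
import numpy as np, cv2
from bench import readout,cams,nets
def ray(cam,u,v,z,obs=None):
    m=cams.camera_model(cam); K=m["intrinsics"]
    d=np.linalg.inv(K)@np.array([u,v,1.])
    if cam=="wrist":
        o=obs or readout.get_obs(); M=m["mount"]
        R=o["ee_rot"]@M[:3,:3]; c=o["ee_rot"]@M[:3,3]+o["eef_pos"]
    else:
        R=m["R"].T; c=-R@m["t"]
    w=R@d; return c+w*(z-c[2])/w[2]
def proj(cam,X,obs=None):
    m=cams.camera_model(cam); K=m["intrinsics"]; X=np.asarray(X,float)
    if cam=="wrist":
        o=obs or readout.get_obs(); M=m["mount"]
        p=M[:3,:3].T@((o["ee_rot"].T@(X-o["eef_pos"]))-M[:3,3])
    else: p=m["R"]@X+m["t"]
    q=K@p; return q[:2]/q[2]
E
python3 - <<'E'
import cv2
im=cv2.imread("pics/top0.png")
cv2.imwrite("pics/c1.png",cv2.resize(im[180:300,145:280],None,fx=5,fy=5,interpolation=cv2.INTER_CUBIC)[:600])
cv2.imwrite("pics/c2.png",cv2.resize(im[180:250,345:430],None,fx=8,fy=8,interpolation=cv2.INTER_CUBIC))
E
```

```text
(no output)
```

View pics/c1.png

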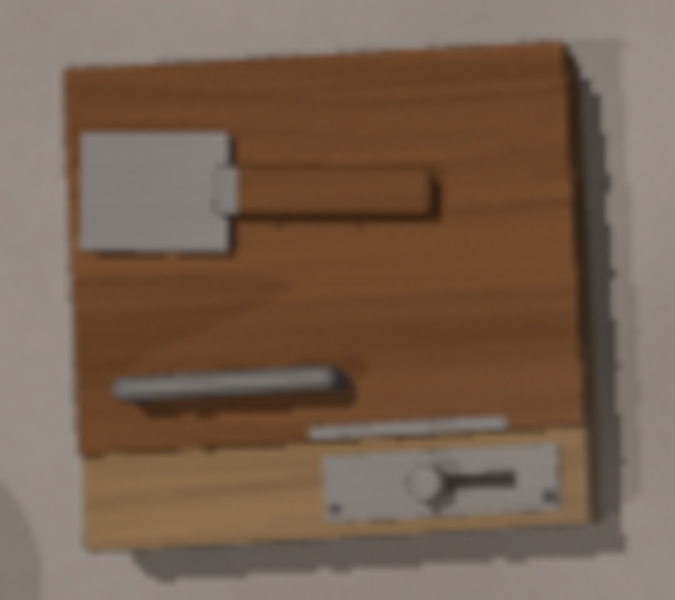

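View pics/c2.png

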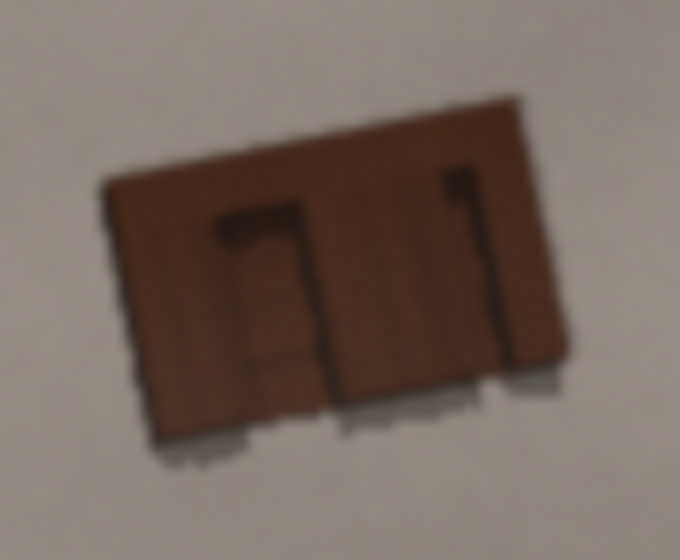

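Run:
```python
from h import *
def P(px,s,o,z): return ray("top",(px[0]+.5)/s-.5+o[0],(px[1]+.5)/s-.5+o[1],z)[:2]
def fit(L,W):
    L=np.array(L);W=np.array(W);lc=L.mean(0);wc=W.mean(0)
    a=L-lc;b=W-wc
    th=np.arctan2((a[:,0]*b[:,1]-a[:,1]*b[:,0]).sum(),(a*b).sum())
    R=np.array([[np.cos(th),-np.sin(th)],[np.sin(th),np.cos(th)]]);t=wc-R@lc
    return th,t,np.linalg.norm(W-(L@R.T+t),axis=1)
o=(145,180)
W=[P(p,5,o,.0935) for p in [(65,68),(565,42),(585,428),(80,453)]]+[P(p,5,o,.085) for p in [(88,548),(590,522)]]
L=[(.125,.13),(.125,-.13),(-.075,-.13),(-.075,.13),(-.125,.13),(-.125,-.13)]
th,t,r=fit(L,W); print("case",np.degrees(th),t,r)
R=np.array([[np.cos(th),-np.sin(th)],[np.sin(th),np.cos(th)]])
print("bar",R@[-.045,.045]+t,"knob",R@[-.1,-.05]+t,"hinge",R@[.125,0]+t)
print("bar meas",P((113,388),5,o,.1355),P((335,375),5,o,.1355),"knob meas",P((428,482),5,o,.116))
o=(345,180)
W=[P(p,8,o,.04) for p in [(105,180),(520,98),(570,352),(155,440)]]
L=[(.12,.047),(.12,-.094),(.03,-.094),(.03,.047)]
th,t,r=fit(L,W); print("rack",np.degrees(th),t,r)
R=np.array([[np.cos(th),-np.sin(th)],[np.sin(th),np.cos(th)]]);print("slot",R@[.03,0]+t)
o=(145,180)
print("blade front",P((81,132),5,o,.105),P((80,250),5,o,.105),"blade back",P((231,132),5,o,.105),P((231,250),5,o,.105))
print("handle",P((433,168),5,o,.1135),P((433,215),5,o,.1135),P((240,168),5,o,.1135),P((240,215),5,o,.1135))
for n,u,v,z in [("ink",300,196,.075),("jar",303,302,.05),("cup",246,156,.035),("pencil",311,154,.008),("block",371,148,.03)]: print(n,ray("top",u,v,z))
```

```text
case 4.209064301742263 [0.5351368  0.23090501] [0.00122121 0.0018937  0.00102657 0.00128058 0.00218647 0.00157747]
bar [0.48695536 0.27248082] knob [0.43907631 0.17370026] hinge [0.65979966 0.2400795 ]
bar meas [0.48296645 0.32760441] [0.49164487 0.21762038] knob meas [0.43963695 0.17258309]
rack 12.452468236260753 [ 0.53853646 -0.22291612] [0.0010602  0.00160503 0.00196714 0.00110044]
slot [ 0.56783072 -0.21644723]
blade front [0.61466354 0.35652466] [0.55416756 0.35472371] blade back [0.61623839 0.28001746] [0.55572993 0.27792494]
handle [0.59883025 0.17515048] [0.57485962 0.17443775] [0.59682334 0.27299747] [0.57286435 0.27217409]
ink [0.65236745 0.00234757 0.075     ]
jar [ 0.37596249 -0.01099631  0.05      ]
cup [0.7642114  0.15110538 0.035     ]
pencil [ 0.77957086 -0.02389437  0.008     ]
block [ 0.79443879 -0.18628542  0.03      ]
```

```bash
cat >> h.py <<'E'
def plan(target,jaw_deg,n,obs=None,cmd=None):
    """print rows from measured pose to target with jaw (tool y) heading jaw_deg (mod 180), tool down"""
    o=obs or readout.get_obs(); p=o["eef_pos"].copy(); R=o["ee_rot"].copy()
    jaw=np.degrees(np.arctan2(R[1,1],R[0,1])); d=(jaw_deg-jaw+90)%180-90
    turn=-d/n   # about tool z (down)
    step=(np.asarray(target)-p)/n
    print("jaw now",jaw.round(2),"world turn",round(d,2),"step mm",(np.linalg.norm(step)*1000).round(1))
    import scipy.spatial.transform as T
    for i in range(n):
        print([ (R.T@step*100).round(2).tolist(), round(turn,2)])
        R=R@T.Rotation.from_euler("z",turn,degrees=True).as_matrix()
E
python3 -c "
from h import *
plan([.5857,.2506,.235],0.8,15)"
```

```text
jaw now 75.75 world turn -74.95 step mm 36.0
[[-3.37, -1.25, -0.03], np.float64(5.0)]
[[-3.47, -0.95, -0.03], np.float64(5.0)]
[[-3.54, -0.65, -0.03], np.float64(5.0)]
[[-3.58, -0.33, -0.03], np.float64(5.0)]
[[-3.6, -0.02, -0.03], np.float64(5.0)]
[[-3.59, 0.29, -0.03], np.float64(5.0)]
[[-3.55, 0.6, -0.03], np.float64(5.0)]
[[-3.48, 0.91, -0.03], np.float64(5.0)]
[[-3.39, 1.21, -0.03], np.float64(5.0)]
[[-3.27, 1.5, -0.03], np.float64(5.0)]
[[-3.13, 1.78, -0.03], np.float64(5.0)]
[[-2.96, 2.04, -0.03], np.float64(5.0)]
[[-2.77, 2.29, -0.03], np.float64(5.0)]
[[-2.56, 2.53, -0.03], np.float64(5.0)]
[[-2.33, 2.74, -0.03], np.float64(5.0)]
```

```bash
python3 -m handwheel '[[[-3.37,-1.25,0],5,1],[[-3.47,-0.95,0],5,1],[[-3.54,-0.65,0],5,1],[[-3.58,-0.33,0],5,1],[[-3.6,0,0],5,1]]'
python3 -m handwheel '[[[-3.59,0.29,0],5,0.7],[[-3.55,0.6,0],5,0.7],[[-3.48,0.91,0],5,0.7],[[-3.39,1.21,0],5,0.7],[[-3.27,1.5,0],5,0.7]]'
python3 -m handwheel '[[[-3.13,1.78,0],5,0.7],[[-2.96,2.04,0],5,0.7],[[-2.77,2.29,0],5,0.7],[[-2.56,2.53,0],5,0.7],[[-2.33,2.74,0],5,0.7]]'
python3 -m handwheel '[[[0,0,0],0,0.6],[[0,0,0],0,0.6],[[0,0,0],0,0.6],[[0,0,0],0,0.6],[[0,0,0],0,0.6]]'
python3 - <<'E'
from h import *
o=readout.get_obs(); im=cams.read_camera("wrist"); cv2.imwrite("pics/w1.png",im[:,:,::-1])
print(o["eef_pos"],o["joint_positions"],o["ft_force"])
plan([.5857,.2506,.1],0.8,5,o)
E
```

```text
clock: 0.65
eef_pos: [0.2906, 0.4543, 0.231]
ee_rot: [[-0.772, 0.635, -0.0], [0.635, 0.772, -0.0], [-0.0, -0.001, -1.0]]
ft_force: [0.9, -0.2, 0.2]
grip_width: 0.999
clock: 1.15
eef_pos: [0.4388, 0.352, 0.231]
ee_rot: [[-0.431, 0.902, -0.001], [0.902, 0.431, -0.0], [-0.0, -0.001, -1.0]]
ft_force: [-0.1, 0.7, -0.9]
grip_width: 0.699
clock: 1.65
eef_pos: [0.5867, 0.2498, 0.2309]
ee_rot: [[-0.009, 1.0, -0.001], [1.0, 0.009, -0.0], [-0.0, -0.001, -1.0]]
ft_force: [0.3, 1.8, 0.5]
grip_width: 0.701
clock: 2.15
eef_pos: [0.5849, 0.2517, 0.2315]
ee_rot: [[-0.015, 1.0, -0.0], [1.0, 0.015, 0.0], [0.0, -0.0, -1.0]]
ft_force: [0.1, 0.8, 0.5]
grip_width: 0.598
[0.58494272 0.25165078 0.23145797] [3.39866063e-01 3.92686345e-01 1.37047909e+00 1.62482243e-04
 1.37859196e+00 3.25193108e-01] [0.0738933  0.80164881 0.46258944]
jaw now 0.84 world turn -0.04 step mm 26.3
[[-0.02, 0.02, 2.63], np.float64(0.01)]
[[-0.02, 0.02, 2.63], np.float64(0.01)]
[[-0.02, 0.02, 2.63], np.float64(0.01)]
[[-0.02, 0.02, 2.63], np.float64(0.01)]
[[-0.02, 0.02, 2.63], np.float64(0.01)]
```

View pics/w1.png

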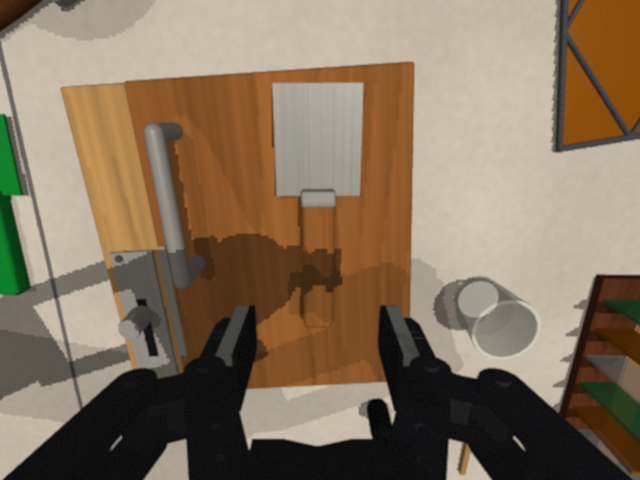

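The wrist picture shows the blade at columns 273–363 and rows 83–196, the handle at columns 301–336, the bar from (155,130) to (182,280), and the knob near (133,326).

Run:
```python
from h import *
o=readout.get_obs()
for n,u,v,z in [("bf",273,83,.105),("bf",363,85,.105),("bb",276,196,.105),("bb",361,196,.105),("h",301,210,.1135),("h",336,210,.1135),("h",301,320,.1135),("h",332,320,.1135),("bar",153,130,.1295),("bar",180,275,.1295),("lid",414,63,.0935),("knob",130,328,.116),("case",64,88,.085)]:
    print(n,ray("wrist",u,v,z,o).round(4))
```

```text
bf [0.5551 0.3551 0.105 ]
bf [0.6145 0.3548 0.105 ]
bb [0.5556 0.2799 0.105 ]
bb [0.617  0.2808 0.105 ]
h [0.574  0.2719 0.1135]
h [0.5988 0.2722 0.1135]
h [0.5741 0.1841 0.1135]
h [0.5983 0.1844 0.1135]
bar [0.4827 0.325  0.1295]
bar [0.4897 0.2276 0.1295]
lid [0.6495 0.3699 0.0935]
knob [0.4411 0.1765 0.116 ]
case [0.4045 0.3513 0.085 ]
```

Wrist and top measurements agree to within 1–2 mm. Next I descend and grip.

```bash
python3 -m handwheel '[[[-0.1,0.12,3],0,0.6],[[0,0,3],0,0.6],[[0,0,3],0,0.6],[[0,0,2.2],0,0.6],[[0,0,1.8],0,0.6]]'
python3 -m handwheel '[[[0,0,0.3],0,0.6],[[0,0,0],0,0.6],[[0,0,0],0,0.2],[[0,0,0],0,0],[[0,0,0],0,0]]' 60
python3 -m handwheel '[[[0,0,0],0,0],[[0,0,0],0,0],[[0,0,0],0,0],[[0,0,0],0,0],[[0,0,0],0,0]]'
python3 - <<'E'
from h import *
o=readout.get_obs(); im=cams.read_camera("wrist"); cv2.imwrite("pics/w2.png",im[:,:,::-1])
E
```

```text
clock: 2.7
eef_pos: [0.586, 0.2502, 0.0999]
ee_rot: [[-0.014, 1.0, -0.001], [1.0, 0.014, -0.0], [-0.0, -0.001, -1.0]]
ft_force: [-0.5, 0.6, -0.7]
grip_width: 0.602
clock: 3.2
eef_pos: [0.5881, 0.2504, 0.1001]
ee_rot: [[-0.013, 1.0, 0.003], [1.0, 0.013, 0.001], [0.001, 0.003, -1.0]]
ft_force: [-0.8, -0.1, 3.6]
grip_width: 0.264
clock: 3.7
eef_pos: [0.5881, 0.2504, 0.1001]
ee_rot: [[-0.013, 1.0, 0.003], [1.0, 0.013, 0.001], [0.001, 0.003, -1.0]]
ft_force: [-0.7, -0.3, 6.1]
grip_width: 0.266
```

View pics/w2.png

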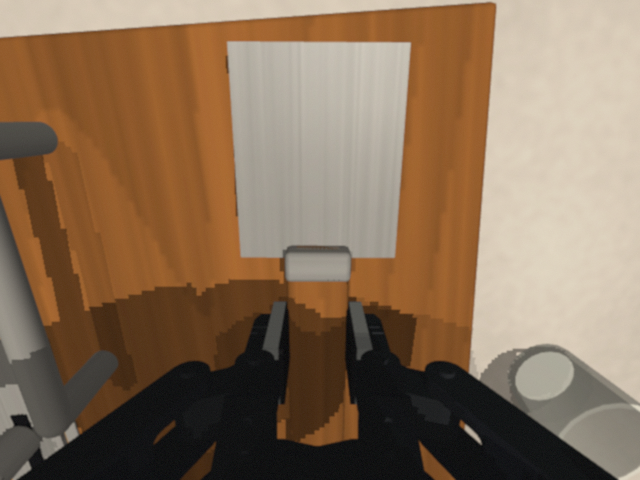

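The handle is held with its blade straight ahead (columns 228–411). Lift.

```bash
python3 -m handwheel '[[[0,0,-1],0,0],[[0,0,-2],0,0],[[0,0,-3],0,0],[[0,0,-3],0,0],[[0,0,-3],0,0]]' 60
python3 -m handwheel '[[[0,0,-2],0,0],[[0,0,0],0,0],[[0,0,0],0,0],[[0,0,0],0,0],[[0,0,0],0,0]]'
python3 - <<'E'
from h import *
o=readout.get_obs(); im=cams.read_camera("wrist"); cv2.imwrite("pics/w3.png",im[:,:,::-1])
im=cams.read_camera("scene"); cv2.imwrite("pics/s3.png",im[:,:,::-1])
E
```

```text
clock: 4.25
eef_pos: [0.5866, 0.2496, 0.2195]
ee_rot: [[-0.013, 1.0, -0.001], [1.0, 0.013, -0.0], [-0.0, -0.001, -1.0]]
ft_force: [0.6, 0.0, -1.7]
grip_width: 0.261
clock: 4.75
eef_pos: [0.586, 0.2495, 0.2363]
ee_rot: [[-0.013, 1.0, -0.004], [1.0, 0.013, -0.001], [-0.001, -0.004, -1.0]]
ft_force: [-0.6, 0.2, -2.1]
grip_width: 0.267
```

View pics/w3.png

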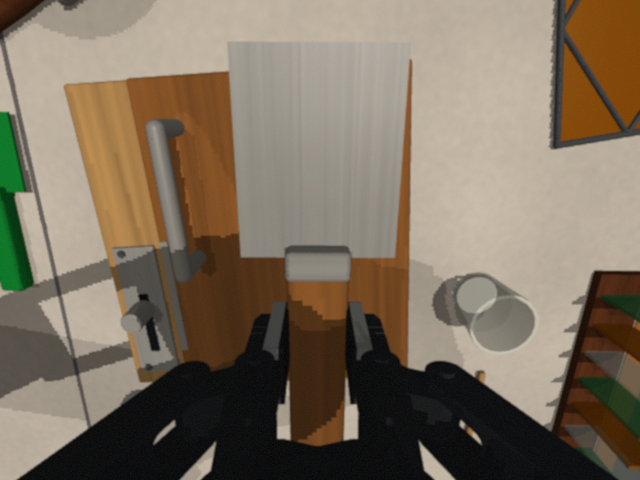

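View pics/s3.png

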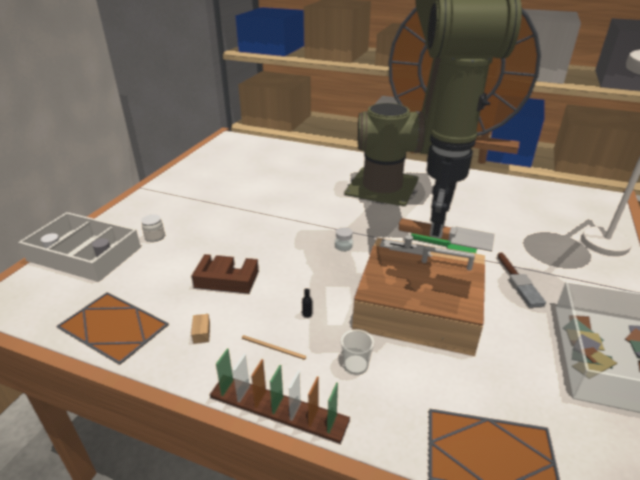

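Run:
```python
from h import *
o=readout.get_obs()
b=ray("wrist",319.5,42,o["eef_pos"][2]+.0049,o); tl=o["ee_rot"].T@(b-o["eef_pos"]); print("blade in tool",tl.round(4))
for u,v in[(229,42),(410,42),(241,257),(396,257)]: print((o["ee_rot"].T@(ray("wrist",u,v,o["eef_pos"][2]+.0049,o)-o["eef_pos"])).round(4))
a=np.radians(12.45); ex=np.array([np.cos(a),np.sin(a),0]); ey=np.array([-np.sin(a),np.cos(a),0])
slot=np.array([.5678,-.2164,0])
t=slot-.14*ex+.12*ey; t[2]=.2; print(t)
plan(t,12.45-90,12,o)
```

```text
blade in tool [ 0.1051  0.0014 -0.005 ]
[ 0.1051 -0.0282 -0.0049]
[ 0.1051  0.0309 -0.0051]
[ 0.0303 -0.029  -0.0049]
[ 0.0303  0.0313 -0.005 ]
[ 0.40522166 -0.12940412  0.2       ]
jaw now 0.74 world turn -78.29 step mm 35.1
[[-3.14, -1.55, 0.31], np.float64(6.52)]
[[-3.29, -1.18, 0.31], np.float64(6.52)]
[[-3.41, -0.8, 0.31], np.float64(6.52)]
[[-3.48, -0.41, 0.31], np.float64(6.52)]
[[-3.5, -0.01, 0.31], np.float64(6.52)]
[[-3.48, 0.39, 0.31], np.float64(6.52)]
[[-3.41, 0.78, 0.31], np.float64(6.52)]
[[-3.3, 1.16, 0.31], np.float64(6.52)]
[[-3.15, 1.53, 0.31], np.float64(6.52)]
[[-2.95, 1.88, 0.31], np.float64(6.52)]
[[-2.72, 2.2, 0.31], np.float64(6.52)]
[[-2.45, 2.5, 0.31], np.float64(6.52)]
```

```bash
python3 -m handwheel '[[[-3.14,-1.55,0.3],6.5,0],[[-3.29,-1.18,0.3],6.5,0],[[-3.41,-0.8,0.3],6.5,0],[[-3.48,-0.41,0.3],6.5,0],[[-3.5,0,0.3],6.5,0]]'
python3 -m handwheel '[[[-3.48,0.39,0.3],6.5,0],[[-3.41,0.78,0.3],6.5,0],[[-3.3,1.16,0.3],6.5,0],[[-3.15,1.53,0.3],6.5,0],[[-2.95,1.88,0.3],6.5,0]]'
python3 -m handwheel '[[[-2.72,2.2,0.3],6.5,0],[[-2.45,2.5,0.3],6.5,0],[[0,0,0],0,0],[[0,0,0],0,0],[[0,0,0],0,0]]'
python3 - <<'E'
from h import *
o=readout.get_obs(); im=cams.read_camera("wrist"); cv2.imwrite("pics/w4.png",im[:,:,::-1])
E
```

```text
clock: 5.35
eef_pos: [0.5109, 0.0907, 0.2227]
ee_rot: [[0.53, 0.848, -0.001], [0.848, -0.53, -0.0], [-0.001, -0.001, -1.0]]
ft_force: [1.1, -0.2, -1.2]
grip_width: 0.261
clock: 5.85
eef_pos: [0.4361, -0.0674, 0.2079]
ee_rot: [[0.903, 0.43, -0.0], [0.43, -0.903, -0.0], [-0.0, -0.0, -1.0]]
ft_force: [1.1, -0.8, -1.0]
grip_width: 0.261
clock: 6.35
eef_pos: [0.4075, -0.1291, 0.2022]
ee_rot: [[0.975, 0.221, 0.0], [0.221, -0.975, 0.001], [0.0, -0.001, -1.0]]
ft_force: [-0.4, 0.5, -1.2]
grip_width: 0.267
```

View pics/w4.png

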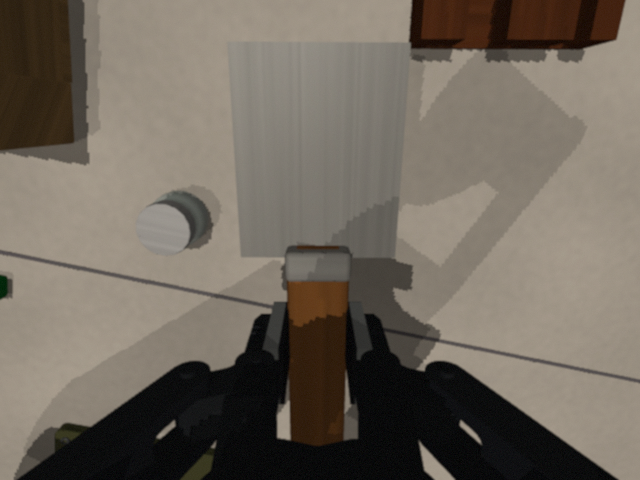

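Run:
```python
import cv2
im=cv2.imread("pics/w4.png")
cv2.imwrite("pics/c4.png",cv2.resize(im[0:70,400:640],None,fx=3.3,fy=3.3,interpolation=cv2.INTER_CUBIC))
```

```text
(no output)
```

View pics/c4.png

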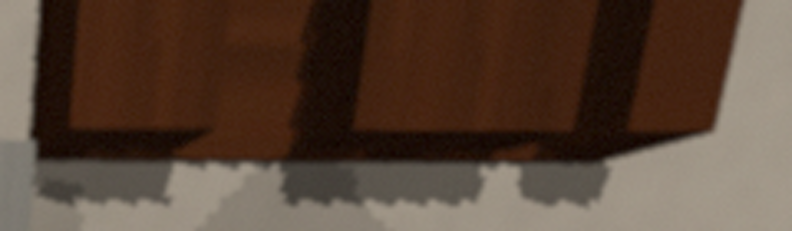

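Run:
```python
from h import *
o=readout.get_obs()
f=lambda x,y,z: ray("wrist",400+(x+.5)/3.3-.5,(y+.5)/3.3-.5,z,o)
A=f(72,129,.04);B=f(713,129,.04);C=f(37,158,0);D=f(605,158,0);g1=f(212,129,.04);g2=f(355,129,.04)
for p in (A,B,C,D,g1,g2): print(p.round(4))
print(np.linalg.norm(A-B),np.linalg.norm(C-D),np.linalg.norm(g1-g2))
for p,q in((A,B),(C,D)):
    d=(p-q)/np.linalg.norm(p-q); print("head",np.degrees(np.arctan2(d[1],d[0]))-90,"slot",(p+q)/2+d*(.0235), "from A",p-.047*d)
print("gapmid",(g1+g2)/2)
a=np.radians(12.45);print("pred A",np.array([.5678,-.2164])+.047*np.array([-np.sin(a),np.cos(a)]),"B",np.array([.5678,-.2164])-.094*np.array([-np.sin(a),np.cos(a)]))
```

```text
[ 0.5579 -0.172   0.04  ]
[ 0.589  -0.3083  0.04  ]
[ 0.5591 -0.1734  0.    ]
[ 0.5904 -0.311   0.    ]
[ 0.5647 -0.2018  0.04  ]
[ 0.5717 -0.2322  0.04  ]
0.13985152970479067 0.14112751818208236 0.031207318788249304
head 12.830086674839237 slot [ 0.56825407 -0.21722908  0.04      ] from A [ 0.56838158 -0.21778898  0.04      ]
head 12.831840496330727 slot [ 0.56953518 -0.2192996   0.        ] from A [ 0.56952102 -0.21923743  0.        ]
gapmid [ 0.56819649 -0.21697624  0.04      ]
pred A [ 0.55766739 -0.17050523] B [ 0.58806523 -0.30818954]
```

```bash
cat > tgt.py <<'E'
from h import *
a=np.radians(12.7); ex=np.array([np.cos(a),np.sin(a),0]); ey=np.array([-np.sin(a),np.cos(a),0])
slot=np.array([.5683,-.2173,0])
def T(s,z): 
    t=slot+(s-.1051)*ex+.0013*ey; t[2]=z; return t
E
python3 -c "
from tgt import *
plan(T(-.03,.06),12.7-90,5)"
```

```text
jaw now -77.16 world turn -0.14 step mm 37.3
[[0.04, 2.41, 2.84], np.float64(0.03)]
[[0.04, 2.41, 2.84], np.float64(0.03)]
[[0.04, 2.41, 2.84], np.float64(0.03)]
[[0.04, 2.41, 2.84], np.float64(0.03)]
[[0.04, 2.41, 2.84], np.float64(0.03)]
```

```bash
python3 -m handwheel '[[[0.04,2.41,2.8],0,0],[[0.04,2.41,2.8],0,0],[[0.04,2.41,2.8],0,0],[[0.04,2.41,2.8],0,0],[[0.04,2.41,2.8],0,0]]'
python3 -m handwheel '[[[0,0,1],0,0],[[0,0,0.5],0,0],[[0,0,0],0,0],[[0,0,0],0,0],[[0,0,0],0,0]]'
python3 - <<'E'
from tgt import *
o=readout.get_obs(); im=cams.read_camera("wrist"); cv2.imwrite("pics/w5.png",im[:,:,::-1])
im=cams.read_camera("top"); cv2.imwrite("pics/t5.png",cv2.resize(im[170:310,330:450,::-1],None,fx=4,fy=4,interpolation=cv2.INTER_CUBIC))
print(o["eef_pos"]);plan(T(-.03,.0085),-77.3,3,o)
E
```

```text
clock: 6.9
eef_pos: [0.4371, -0.2466, 0.0613]
ee_rot: [[0.975, 0.223, 0.001], [0.223, -0.975, -0.0], [0.001, 0.0, -1.0]]
ft_force: [0.8, 0.4, -1.0]
grip_width: 0.263
clock: 7.4
eef_pos: [0.4363, -0.2463, 0.0485]
ee_rot: [[0.975, 0.222, 0.002], [0.222, -0.975, -0.001], [0.001, 0.001, -1.0]]
ft_force: [-0.9, 1.3, -1.6]
grip_width: 0.262
[ 0.43630744 -0.24628477  0.04846532]
jaw now -77.19 world turn -0.11 step mm 13.3
[[-0.0, -0.02, 1.33], np.float64(0.04)]
[[-0.0, -0.02, 1.33], np.float64(0.04)]
[[-0.0, -0.02, 1.33], np.float64(0.04)]
```

View pics/w5.png

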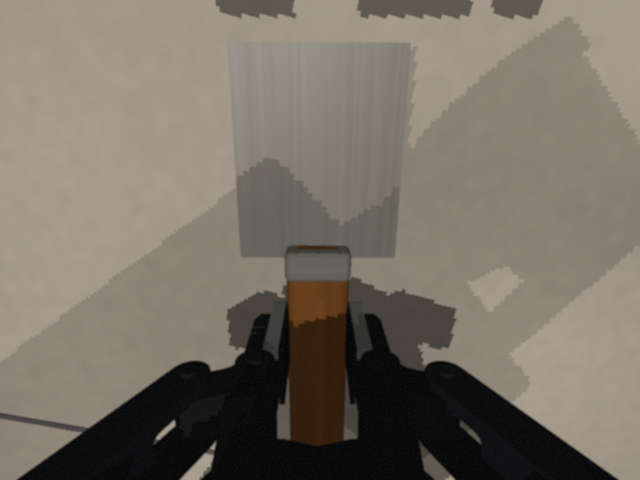

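View pics/t5.png

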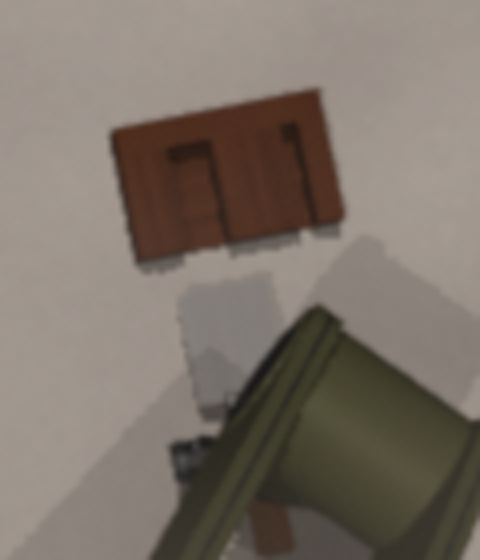

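Run:
```python
from tgt import *
o=readout.get_obs()
im=cams.read_camera("top")
cv2.imwrite("pics/t5b.png",cv2.resize(im[190:250,355:420,::-1],None,fx=9,fy=9,interpolation=cv2.INTER_CUBIC))
b=o["eef_pos"]+o["ee_rot"]@[.1051,.0013,-.0049]
for X in (b, slot+[0,0,.04], slot+.015*ey+[0,0,.04],slot-.015*ey+[0,0,.04], b+.03*ey,b-.03*ey):
    u=proj("top",X); print(X.round(4),((u-[355,190]+.5)*9-.5).round(0))
```

```text
[ 0.539  -0.2245  0.0534] [276. 468.]
[ 0.5683 -0.2173  0.04  ] [246. 373.]
[ 0.565  -0.2027  0.04  ] [197. 383.]
[ 0.5716 -0.2319  0.04  ] [296. 363.]
[ 0.5324 -0.1953  0.0534] [176. 489.]
[ 0.5456 -0.2538  0.0534] [375. 448.]
```

View pics/t5b.png

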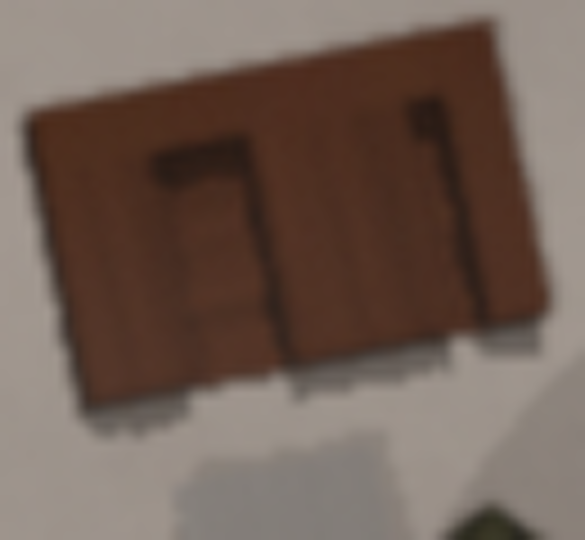

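Top and wrist views disagree by about 2 mm sideways, so I split the difference (+1.2 mm in y) and descend to slot height.

```bash
python3 -m handwheel '[[[0,-0.14,1.5],0,0],[[0,0,1.3],0,0],[[0,0,1.0],0,0],[[0,0,0.2],0,0],[[0,0,0],0,0]]'
python3 -m handwheel '[[[0,0,0],0,0],[[0,0,0],0,0],[[0,0,0],0,0],[[0,0,0],0,0],[[0,0,0],0,0]]'
python3 - <<'E'
from tgt import *
o=readout.get_obs(); im=cams.read_camera("wrist"); cv2.imwrite("pics/w6.png",im[:,:,::-1])
im=cams.read_camera("scene"); cv2.imwrite("pics/s6.png",cv2.resize(im[220:320,160:310,::-1],None,fx=5,fy=5,interpolation=cv2.INTER_CUBIC))
print(o["eef_pos"],o["ft_force"]); plan(T(-.03,.0085),-77.3,1,o)
E
```

```text
clock: 8.05
eef_pos: [0.4353, -0.2453, 0.0072]
ee_rot: [[0.975, 0.221, -0.0], [0.221, -0.975, 0.0], [-0.0, -0.0, -1.0]]
ft_force: [0.3, -0.3, -1.1]
grip_width: 0.26
clock: 8.55
eef_pos: [0.4355, -0.2454, 0.0075]
ee_rot: [[0.975, 0.221, 0.0], [0.221, -0.975, -0.0], [0.0, 0.0, -1.0]]
ft_force: [-0.7, 0.3, -2.3]
grip_width: 0.264
[ 0.4354703  -0.24543592  0.0074594 ] [-0.71151975  0.26391293 -2.3290002 ]
jaw now -77.26 world turn -0.04 step mm 1.3
[[0.07, 0.05, -0.1], np.float64(0.04)]
```

View pics/w6.png

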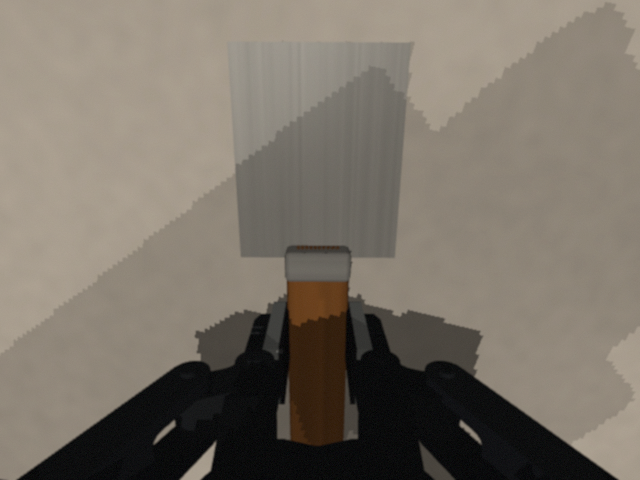

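View pics/s6.png

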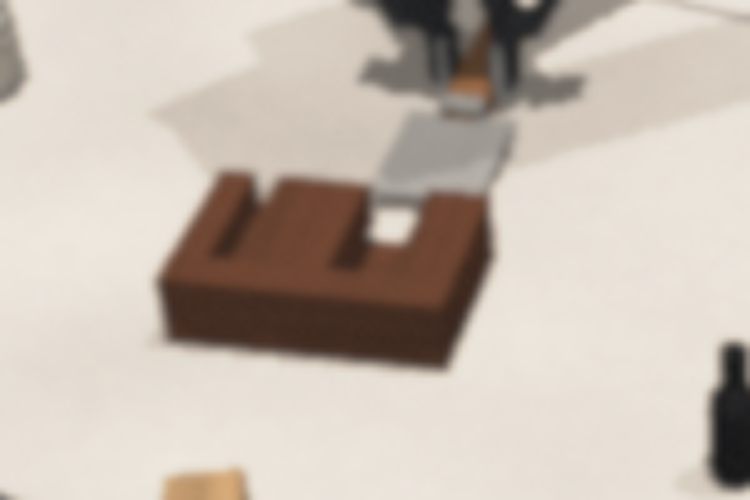

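The blade is low and in front of the wide slot. I push it in along the tool x axis and watch the force.

```bash
python3 -m handwheel '[[[1,0,0],0,0],[[1,0,0],0,0],[[1,0,0],0,0],[[0.8,0,0],0,0],[[0.7,0,0],0,0]]'
python3 -c "
from tgt import *
o=readout.get_obs();print(o['ft_force']@np.c_[ex,ey]); plan(T(.0,.0075),-77.3,1,o)"
```

```text
clock: 9.15
eef_pos: [0.4805, -0.2352, 0.0073]
ee_rot: [[0.975, 0.221, 0.0], [0.221, -0.975, -0.0], [0.0, 0.0, -1.0]]
ft_force: [0.1, -0.1, -1.2]
grip_width: 0.264
[ 0.09564441 -0.16156968]
jaw now -77.22 world turn -0.08 step mm 15.5
[[-1.55, 0.05, -0.02], np.float64(0.08)]
```

```bash
python3 -m handwheel '[[[1,0,0],0,0],[[1,0,0],0,0],[[1,0,0],0,0],[[1,0,0],0,0],[[0.7,0,0],0,0]]'
python3 -m handwheel '[[[0.3,0,0],0,0],[[0.2,0,0],0,0],[[0.2,0,0],0,0],[[0.1,0,0],0,0],[[0,0,0],0,0]]'
python3 - <<'E'
from tgt import *
o=readout.get_obs(); im=cams.read_camera("wrist"); cv2.imwrite("pics/w7.png",im[:,:,::-1])
print(o['ft_force']@np.c_[ex,ey]); plan(T(.07,.0075),-77.3,1,o)
E
```

```text
clock: 9.65
eef_pos: [0.5264, -0.2249, 0.0073]
ee_rot: [[0.975, 0.221, 0.001], [0.221, -0.975, -0.0], [0.001, 0.0, -1.0]]
ft_force: [1.2, -1.2, -1.4]
grip_width: 0.261
clock: 10.15
eef_pos: [0.5324, -0.2233, 0.0072]
ee_rot: [[0.975, 0.221, -0.001], [0.221, -0.975, 0.0], [-0.001, -0.0, -1.0]]
ft_force: [-1.3, -0.0, -1.4]
grip_width: 0.26
[-1.25657074  0.24338852]
jaw now -77.26 world turn -0.04 step mm 1.5
[[0.13, 0.08, -0.03], np.float64(0.04)]
```

View pics/w7.png

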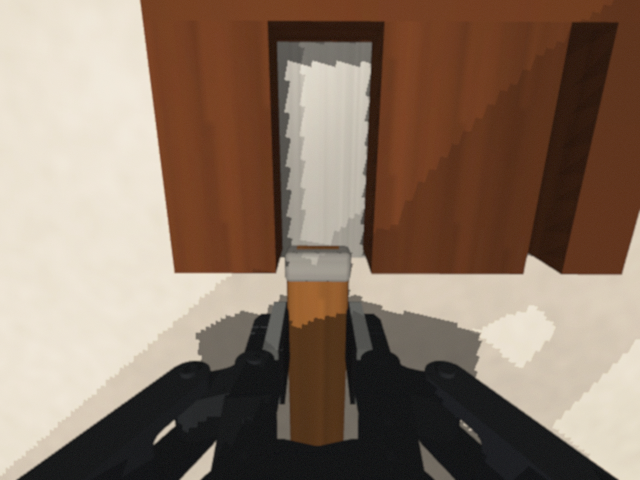

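```bash
python3 -m handwheel '[[[0.1,0,0],0,0],[[0.1,0,0],0,0],[[0.1,0,0],0,0],[[0.1,0,0],0,0],[[0,0,0],0,0]]'
python3 -c "
from tgt import *
o=readout.get_obs();print(o['ft_force']@np.c_[ex,ey]); plan(T(.07,.0075),-77.3,1,o)"
```

```text
clock: 10.7
eef_pos: [0.5325, -0.2231, 0.0072]
ee_rot: [[0.975, 0.222, -0.007], [0.222, -0.975, -0.0], [-0.007, -0.001, -1.0]]
ft_force: [-10.1, -6.6, 4.3]
grip_width: 0.264
[-11.26594329  -4.22889016]
jaw now -77.2 world turn -0.1 step mm 1.5
[[0.11, 0.09, -0.03], np.float64(0.1)]
```

The force rises with no motion, so it is fully home. I relax the push, open and lift away.

```bash
python3 -m handwheel '[[[-0.4,0,0],0,0],[[0,0,0],0,0.3],[[0,0,0],0,0.6],[[0,0,0],0,0.7],[[0,0,0],0,0.7]]'
python3 -m handwheel '[[[0,0,-1],0,0.7],[[0,0,-2],0,0.7],[[0,0,-3],0,0.7],[[0,0,-4],0,0.7],[[0,0,-4],0,0.7]]'
python3 -m handwheel '[[[0,0,-4],0,0.7],[[-2,0,-2],0,0.7],[[-2,0,0],0,0.7],[[0,0,0],0,0.7],[[0,0,0],0,0.7]]'
python3 - <<'E'
from tgt import *
o=readout.get_obs(); im=cams.read_camera("wrist"); cv2.imwrite("pics/w8.png",im[:,:,::-1])
E
```

```text
clock: 11.2
eef_pos: [0.5336, -0.2233, 0.0075]
ee_rot: [[0.975, 0.221, 0.001], [0.221, -0.975, -0.0], [0.001, 0.0, -1.0]]
ft_force: [-0.7, 0.2, 0.0]
grip_width: 0.701
clock: 11.7
eef_pos: [0.5326, -0.2229, 0.149]
ee_rot: [[0.975, 0.221, -0.0], [0.221, -0.975, 0.0], [-0.0, -0.0, -1.0]]
ft_force: [0.7, -0.4, 0.2]
grip_width: 0.699
clock: 12.2
eef_pos: [0.4939, -0.232, 0.2079]
ee_rot: [[0.976, 0.22, 0.001], [0.22, -0.976, -0.0], [0.001, 0.0, -1.0]]
ft_force: [-0.1, 0.3, -0.6]
grip_width: 0.7
```

View pics/w8.png

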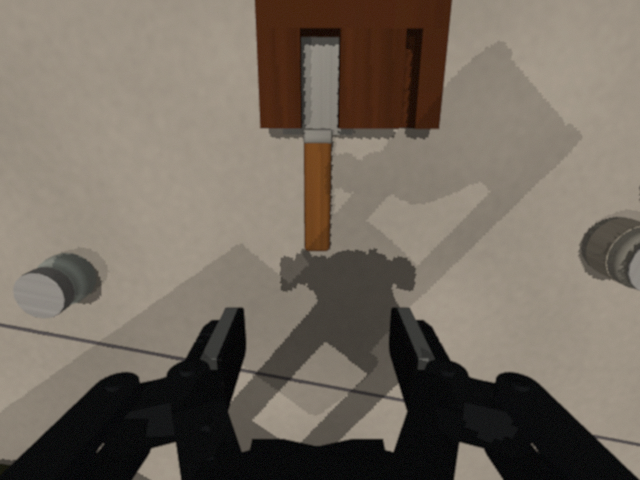

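The scraper is home. The handle front meets the block and the handle, at column 318, is central in the gap (301–340). Now to the bar.

```bash
python3 -c "
from tgt import *
plan([.487,.273,.215],4.2,13)"
```

```text
jaw now -77.27 world turn 81.47 step mm 38.9
[[0.8, -3.8, -0.06], np.float64(-6.27)]
[[1.21, -3.69, -0.06], np.float64(-6.27)]
[[1.61, -3.54, -0.06], np.float64(-6.27)]
[[1.98, -3.34, -0.06], np.float64(-6.27)]
[[2.34, -3.1, -0.06], np.float64(-6.27)]
[[2.66, -2.83, -0.06], np.float64(-6.27)]
[[2.95, -2.52, -0.06], np.float64(-6.27)]
[[3.21, -2.19, -0.06], np.float64(-6.27)]
[[3.43, -1.82, -0.06], np.float64(-6.27)]
[[3.61, -1.44, -0.06], np.float64(-6.27)]
[[3.74, -1.03, -0.06], np.float64(-6.27)]
[[3.84, -0.62, -0.06], np.float64(-6.27)]
[[3.88, -0.2, -0.06], np.float64(-6.27)]
```

```bash
python3 -m handwheel '[[[0.8,-3.8,-0.06],-6.27,0.5],[[1.21,-3.69,-0.06],-6.27,0.5],[[1.61,-3.54,-0.06],-6.27,0.5],[[1.98,-3.34,-0.06],-6.27,0.5],[[2.34,-3.1,-0.06],-6.27,0.5]]'
python3 -m handwheel '[[[2.66,-2.83,-0.06],-6.27,0.5],[[2.95,-2.52,-0.06],-6.27,0.5],[[3.21,-2.19,-0.06],-6.27,0.5],[[3.43,-1.82,-0.06],-6.27,0.5],[[3.61,-1.44,-0.06],-6.27,0.5]]'
python3 -m handwheel '[[[3.74,-1.03,-0.06],-6.27,0.5],[[3.84,-0.62,-0.06],-6.27,0.5],[[3.88,-0.2,-0.06],-6.27,0.5],[[0,0,0],0,0.5],[[0,0,0],0,0.5]]'
python3 - <<'E'
from tgt import *
o=readout.get_obs(); im=cams.read_camera("wrist"); cv2.imwrite("pics/w9.png",im[:,:,::-1])
im=cams.read_camera("top"); cv2.imwrite("pics/t9.png",im[:,:,::-1])
print(o["eef_pos"])
E
```

```text
clock: 12.75
eef_pos: [0.4915, -0.036, 0.2098]
ee_rot: [[0.715, 0.699, -0.001], [0.699, -0.715, 0.001], [-0.0, -0.001, -1.0]]
ft_force: [-0.6, 0.7, -0.1]
grip_width: 0.498
clock: 13.25
eef_pos: [0.4882, 0.1586, 0.2128]
ee_rot: [[0.246, 0.969, -0.001], [0.969, -0.246, 0.0], [-0.0, -0.001, -1.0]]
ft_force: [0.7, -0.5, 0.6]
grip_width: 0.503
clock: 13.75
eef_pos: [0.486, 0.2742, 0.2141]
ee_rot: [[-0.076, 0.997, -0.001], [0.997, 0.076, -0.001], [-0.001, -0.001, -1.0]]
ft_force: [-0.1, -0.0, -0.3]
grip_width: 0.501
[0.48603691 0.2741751  0.21414344]
```

View pics/w9.png

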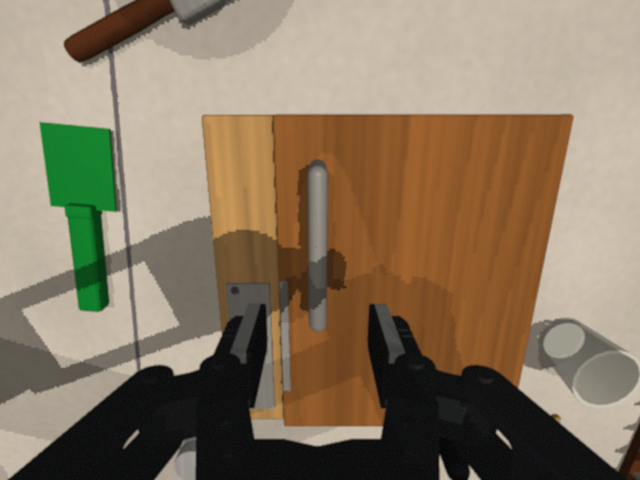

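View pics/t9.png

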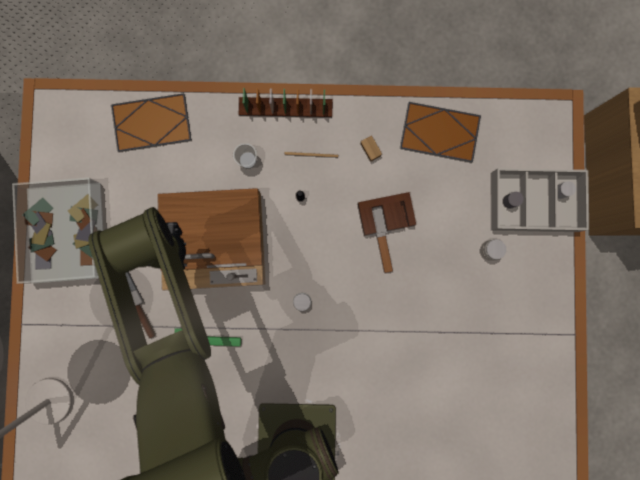

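Run:
```python
from tgt import *
o=readout.get_obs()
A=ray("wrist",318,161,.1295,o);B=ray("wrist",318,329,.1295,o);c=(A+B)/2;print(A,B,np.linalg.norm(A-B),c,np.degrees(np.arctan2((A-B)[1],(A-B)[0]))-90)
c[2]=.112;plan(c,4.3,4,o)
```

```text
[0.48275131 0.33000589 0.1295    ] [0.4912194  0.21702136 0.1295    ] 0.11330141990264987 [0.48698536 0.27351362 0.1295    ] 4.286255496550297
jaw now 4.23 world turn 0.07 step mm 25.6
[[0.03, 0.03, 2.56], np.float64(-0.02)]
[[0.03, 0.03, 2.56], np.float64(-0.02)]
[[0.03, 0.03, 2.56], np.float64(-0.02)]
[[0.03, 0.03, 2.56], np.float64(-0.02)]
```

```bash
python3 -m handwheel '[[[0.03,0.03,2.5],0,0.5],[[0.03,0.03,2.5],0,0.5],[[0,0,2.5],0,0.5],[[0,0,2.0],0,0.5],[[0,0,0.7],0,0.5]]' 45
python3 -m handwheel '[[[0,0,0],0,0.5],[[0,0,0],0,0.2],[[0,0,0],0,0],[[0,0,0],0,0],[[0,0,0],0,0]]'
python3 -c "
from tgt import *
im=cams.read_camera('wrist'); cv2.imwrite('pics/w10.png',im[:,:,::-1])"
```

```text
clock: 14.35
eef_pos: [0.4854, 0.2713, 0.111]
ee_rot: [[-0.072, 0.997, -0.004], [0.997, 0.072, -0.002], [-0.002, -0.004, -1.0]]
ft_force: [-0.4, 0.2, 0.6]
grip_width: 0.5
clock: 14.85
eef_pos: [0.4862, 0.2735, 0.1144]
ee_rot: [[-0.074, 0.997, -0.0], [0.997, 0.074, 0.0], [0.0, -0.0, -1.0]]
ft_force: [-3.6, -1.9, 5.1]
grip_width: 0.119
```

View pics/w10.png

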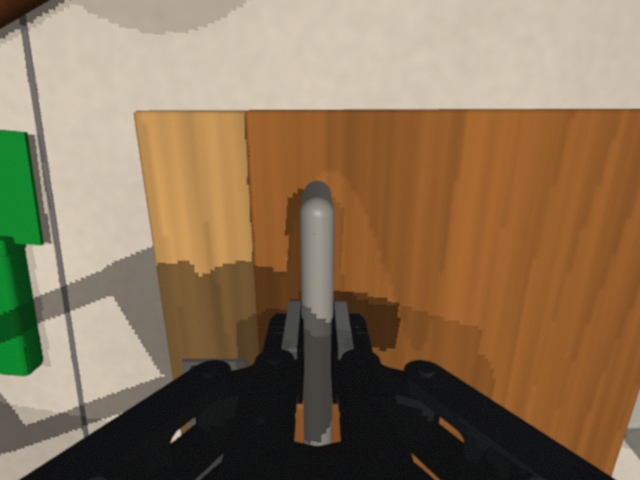

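The bar is gripped. Tug it up 8 mm first, then further to feel for a hard stop.

```bash
python3 -m handwheel '[[[0,0,-0.3],0,0],[[0,0,-0.3],0,0],[[0,0,-0.3],0,0],[[0,0,0],0,0],[[0,0,0],0,0]]'
python3 -m handwheel '[[[0,0,-0.2],0,0],[[0,0,-0.2],0,0],[[0,0,-0.2],0,0],[[0,0,-0.2],0,0],[[0,0,0],0,0]]'
python3 -m handwheel '[[[0,0,-0.2],0,0],[[0,0,-0.2],0,0],[[0,0,-0.2],0,0],[[0,0,0],0,0],[[0,0,0],0,0]]'
```

```text
clock: 15.4
eef_pos: [0.4882, 0.2736, 0.1223]
ee_rot: [[-0.074, 0.997, 0.002], [0.997, 0.074, 0.0], [0.0, 0.003, -1.0]]
ft_force: [6.0, -0.6, -5.5]
grip_width: 0.127
clock: 15.9
eef_pos: [0.491, 0.2739, 0.1308]
ee_rot: [[-0.074, 0.997, 0.008], [0.997, 0.074, 0.001], [0.001, 0.008, -1.0]]
ft_force: [10.2, -1.9, -7.6]
grip_width: 0.12
clock: 16.4
eef_pos: [0.4934, 0.2741, 0.137]
ee_rot: [[-0.074, 0.997, 0.012], [0.997, 0.074, 0.002], [0.001, 0.012, -1.0]]
ft_force: [14.7, -0.5, -10.4]
grip_width: 0.119
```

The bar rose 22 mm and moved 7 mm in +x. That fits the hinge arc and is beyond the 12 mm rattle, so the catch doesn't have hold. A quick picture to confirm the lid really follows, and then the arc.

Run:
```python
from tgt import *
o=readout.get_obs();im=cams.read_camera('wrist'); cv2.imwrite('pics/w11.png',im[:,:,::-1])
print(o["eef_pos"],o["ft_force"])
c=np.array([.0005,.0215]); f=lambda th:np.array([.17-.1756*np.cos(th+.2533),.1756*np.sin(th+.2533)-.044])
for th in np.r_[.13,np.linspace(.13,.92,16)[1:]]:
    n=f(th); print(round(th,3),"y,z cm",((n-c)*[100,-100]).round(2), "abs",n.round(4)); c=n
```

```text
[0.49343126 0.27409666 0.13698019] [ 14.6682591   -0.4784711  -10.39170043]
0.13 y,z cm [ 0.66 -0.02] abs [0.0071 0.0217]
0.183 y,z cm [ 0.37 -0.85] abs [0.0108 0.0302]
0.235 y,z cm [ 0.41 -0.83] abs [0.0149 0.0384]
0.288 y,z cm [ 0.46 -0.8 ] abs [0.0195 0.0465]
0.341 y,z cm [ 0.5  -0.78] abs [0.0245 0.0543]
0.393 y,z cm [ 0.54 -0.75] abs [0.0299 0.0618]
0.446 y,z cm [ 0.58 -0.72] abs [0.0356 0.069 ]
0.499 y,z cm [ 0.61 -0.69] abs [0.0418 0.0759]
0.551 y,z cm [ 0.65 -0.66] abs [0.0482 0.0825]
0.604 y,z cm [ 0.68 -0.62] abs [0.0551 0.0888]
0.657 y,z cm [ 0.71 -0.59] abs [0.0622 0.0946]
0.709 y,z cm [ 0.74 -0.55] abs [0.0697 0.1001]
0.762 y,z cm [ 0.77 -0.51] abs [0.0774 0.1052]
0.815 y,z cm [ 0.8  -0.47] abs [0.0854 0.1099]
0.867 y,z cm [ 0.82 -0.42] abs [0.0936 0.1141]
0.92 y,z cm [ 0.84 -0.38] abs [0.102  0.1179]
```

View pics/w11.png

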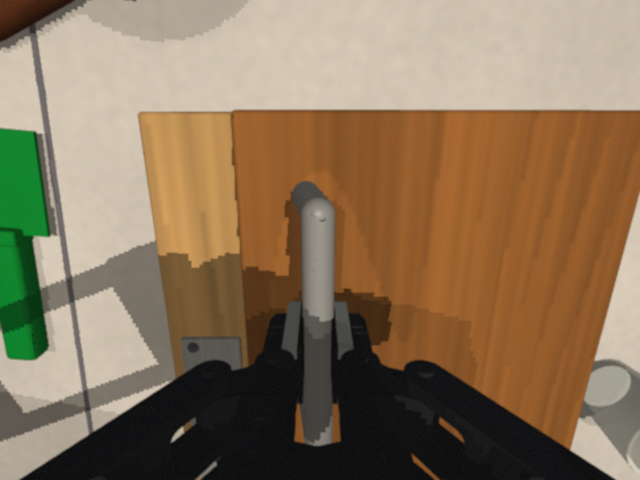

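The leg has tilted and the bar is still centred between the fingers, so the lid is free. I leave the knob alone and follow the arc.

```bash
python3 -m handwheel '[[[0,0.33,0],0,0],[[0,0.33,0],0,0],[[0,0.37,-0.85],0,0],[[0,0.41,-0.83],0,0],[[0,0.46,-0.8],0,0]]'
python3 -m handwheel '[[[0,0.5,-0.78],0,0],[[0,0.54,-0.75],0,0],[[0,0.58,-0.72],0,0],[[0,0.61,-0.69],0,0],[[0,0,0],0,0]]'
python3 -c "
from tgt import *
o=readout.get_obs();d=o['eef_pos']-[.4862,.2735,.1144]; print(d, 'theta', np.arctan2(d[2]+.044,.17-d[:2]@[.9973,.0735])-.2533)"
```

```text
clock: 16.95
eef_pos: [0.5052, 0.2749, 0.1615]
ee_rot: [[-0.074, 0.997, -0.001], [0.997, 0.074, -0.0], [0.0, -0.001, -1.0]]
ft_force: [1.5, 1.0, -6.4]
grip_width: 0.118
clock: 17.45
eef_pos: [0.5272, 0.2766, 0.1921]
ee_rot: [[-0.074, 0.997, -0.002], [0.997, 0.074, 0.0], [0.001, -0.002, -1.0]]
ft_force: [-5.5, 0.6, 2.3]
grip_width: 0.12
[0.04098959 0.00313615 0.07769516] theta 0.5033916486420209
```

```bash
python3 -m handwheel '[[[0,0.65,-0.66],0,0],[[0,0.68,-0.62],0,0],[[0,0.71,-0.59],0,0],[[0,0.74,-0.55],0,0],[[0,0,0],0,0]]'
python3 -m handwheel '[[[0,0.77,-0.51],0,0],[[0,0.8,-0.47],0,0],[[0,0.82,-0.42],0,0],[[0,0.84,-0.38],0,0],[[0,0,0],0,0]]'
python3 -m handwheel '[[[0,0,0],0,0],[[0,0,0],0,0],[[0,0,0],0,0],[[0,0,0],0,0],[[0,0,0],0,0]]'
python3 - <<'E'
from tgt import *
for i in range(2):
    im=cams.read_camera('scene');o=readout.get_obs();d=o['eef_pos']-[.4862,.2735,.1144]; print(d, 'theta', np.arctan2(d[2]+.044,.17-d[:2]@[.9973,.0735])-.2533,o["ft_force"],o["joint_vel"].round(3))
cv2.imwrite('pics/s12.png',im[:,:,::-1])
im=cams.read_camera('wrist');cv2.imwrite('pics/w12.png',im[:,:,::-1])
im=cams.read_camera('top');cv2.imwrite('pics/t12.png',im[:,:,::-1])
E
```

```text
clock: 17.95
eef_pos: [0.5545, 0.2788, 0.2172]
ee_rot: [[-0.074, 0.997, -0.002], [0.997, 0.074, 0.001], [0.001, -0.002, -1.0]]
ft_force: [-9.4, 1.4, 7.5]
grip_width: 0.122
clock: 18.45
eef_pos: [0.5881, 0.2813, 0.2362]
ee_rot: [[-0.074, 0.997, 0.002], [0.997, 0.074, 0.001], [0.001, 0.002, -1.0]]
ft_force: [-7.8, 0.3, 10.3]
grip_width: 0.117
clock: 18.95
eef_pos: [0.587, 0.2812, 0.2357]
ee_rot: [[-0.075, 0.997, 0.0], [0.997, 0.075, 0.001], [0.001, 0.0, -1.0]]
ft_force: [-7.9, 0.3, 9.1]
grip_width: 0.118
[0.10073649 0.00773806 0.12129913] theta 0.9222304747264589 [-7.78261474  0.62004611 10.02274128] [ 0.    -0.001 -0.001  0.001  0.     0.001]
[0.1007909  0.00768899 0.12132155] theta 0.9225397004611025 [-6.60549076  0.30637533 10.57958987] [ 0.     0.001 -0.001 -0.001  0.    -0.002]
```

View pics/s12.png

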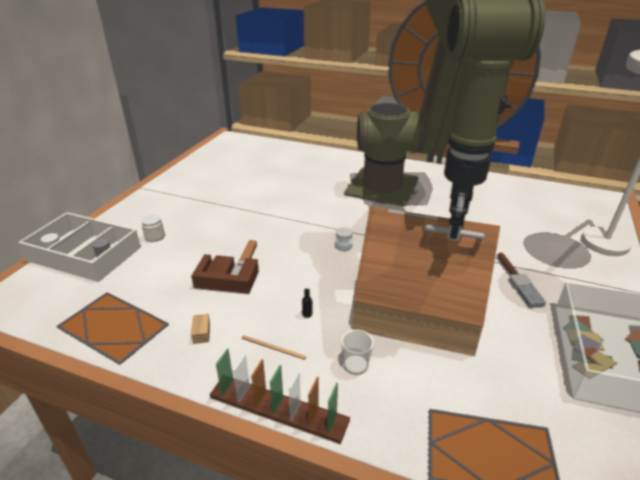

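View pics/w12.png

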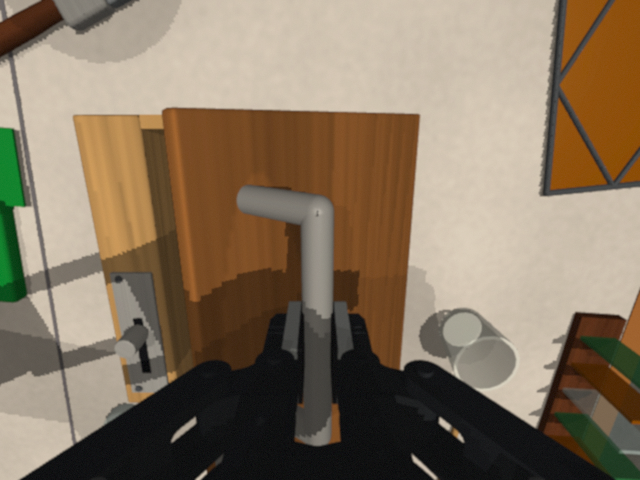

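View pics/t12.png

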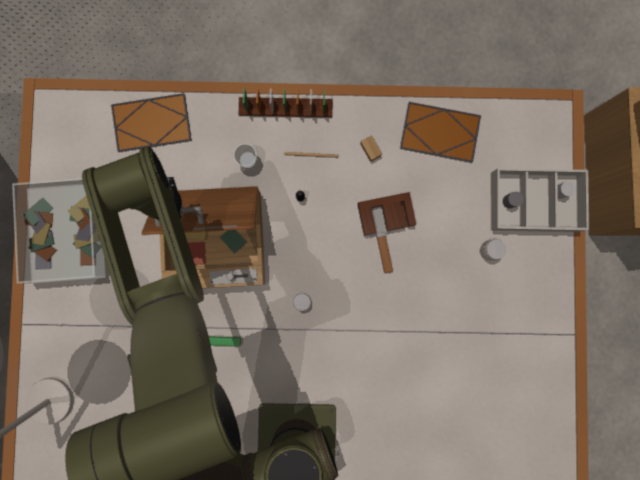

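The lid is open at about 0.92 rad. The glass shows inside the case, the bar is centred in the fingers and the arm is still. The scraper is still in the rack (383,235) and the bystanders look unmoved. I'm handing it in.

```bash
python3 -c "
from bench import ticket
print(ticket.job_done())"
```

```text
the job is handed in; nothing more can be done
None
```

The scraper is put away in the wide slot and the lid is held open at about 0.92 rad (53°). The job was handed in at about 19 s on the clock; no verdict is reported.

- **Scraper:** I slid it blade first into the wide slot until it stopped (11 N push, no further motion) and let go. The picture afterwards showed the handle's front against the block, central in the gap to within about 2 mm.
- **Tug:** With the knob untouched, the bar rose 22 mm and followed the hinge arc. That is past the 12 mm rattle, so the catch did not have hold of the lid and I left the knob where it was.
- **Lid:** In the last check the arm was still and the bar was centred between the fingers, with about 12 N at the wrist. The angle comes from the tool position on the hinge arc, not from a lid sensor.
- **Other things on the table:** By eye, the bystanders had not moved in the last pictures.
- **Disagreement:** The top and wrist cameras differed by 2 to 3 mm sideways on where the slot was relative to the blade. I split the difference, and the blade went in without side force until the final push at the stop, which showed about 4 N sideways.

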